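# Reset the bench's safety interlock

## Task

Reset the bench interlock at the grey console: push the sliding guard straight back, away from you, as far as it goes, so that the two round keys beneath it are uncovered. Then press both round keys fully down together, one fingertip on each, keep them down for at least two seconds, and let both come up again, leaving the guard open. Do not press the square key, and leave the vial, the post and the hex key beside the console where they are.

Things in the scene. Friction and masses are not known exactly. Their poses are not given: they have to be found in the camera images.
- reset_console: Flat grey console, 140 (x) x 200 (y) x 30 mm high, fixed to the bench. Origin: centre of its underside, at z = 0. x points to its rear, away from the robot (turned up to 0.4 rad), y to its left, z up. Round keys in its left part, square key right. Guard rails, 6 mm high, run along x at y = -16 and +86 mm. In front of the shut guard, between the rails, the deck is bare (30 mm).
- guard_front (a point): Middle of the front face (toward the robot) of the sliding guard, a grey plastic hood 50 (x) x 114 (y) mm with black ribs on top. The upright face spans 48 to 68 mm above the bench, this point is at 58 mm; below is a gap. Shut, the face is at console x = -40, y = +35 mm and the hood hides both round keys. It slides only along console +x. Axes as the console's; moves with the guard.
- guard (a joint): Travel of the guard along console +x in m: 0 = shut over the round keys, 0.054 = fully back against its stop (keys free, the front face 29 mm behind the middle of the pair). Starts nearly shut, slides with about 2 N of friction and stays where it is left.
- key_left_top (a point): Centre of the top of the left round key: black cap of 24 mm diameter, at console x = -15, y = +63 mm, its top 45 mm above the bench when up (15 mm above the deck; bezel 3 mm high around it). The two round keys are 56 mm apart, centre to centre, along console y. The point moves down with the key.
- key_right_top (a point): Centre of the top of the right round key, same cap, at console x = -15, y = +7 mm, its top 45 mm above the bench when up. The point moves down with the key.
- key_left (a joint): How far the left round key is pressed, m: 0 = up, 0.008 = fully down. It springs back up; it starts to move at 1.5 N and is fully down at 5 N.
- key_right (a joint): How far the right round key is pressed, m: 0 = up, 0.008 = fully down; the same spring.
- square_key_top (a point): Centre of the top of the square key (black, 24 x 24 mm, same height as the round ones), at console x = -15, y = -62 mm. It is not under the guard. Not to be pressed.
- square_key (a joint): How far the square key is pressed, m: 0 = up, 0.008 = fully down.
- vial: Loose brown vial with a cap, 23 mm across, 52 mm tall, standing just to the right of the console (about 140 mm from its centre). Origin: centre of its underside. Leave alone. Beyond it, where x is over 0.52 m and y below 0, a tall dark enclosure stands on the bench: keep the arm clear of it.
- steel_post: Loose steel post, 13 mm across, 50 mm tall, standing just to the left of the console (about 140 mm from its centre). Origin: centre of its underside. Leave alone.
- hex_key: Loose hex key, 30 x 88 x 4 mm, lying along y in front of the console (about 115 mm from its centre). Origin: centre of its underside. Leave alone.

How it is judged:
By the outcome, as a careful person would: the job done as asked, in the order asked, and still so for the second after the job is handed in, with the robot touching nothing.
It also fails if it takes over 48 s, if anything falls off the work surface, if the arm or the gripper's body presses on something with over 40 N, if the wrist force passes 120 N, or if a joint passes its speed limit or range.

## Robot

A 7-joint arm with a two-finger parallel gripper is mounted at the origin on a cart in front of the work surface, level with it; the furniture and walls round the work are solid. World frame = base frame: x ahead of the robot, y to its left, z up, the work surface at z = 0. Lengths are in m, angles in rad, forces in N, time in s.
With the tool pointing down it reaches from about 0.4 to 0.875 m from the base axis. Payload 19.3 kg.
Tool frame: the origin (TCP) lies on the centre line of the jaws, within the pads' length; the fingertips stand 14 mm ahead of it and the grasp point (between the pads) lies 5 mm behind it (env.tips_ahead is the distance from the TCP to the fingertips, in m); z points along the fingers, y is the direction in which the jaws open and shut (so a half turn about z gives the same grasp; the last joint's range is limited). The gripper opens to 85 mm and grips with 20 to 120 N. Pads are 22 mm wide; open, the fingers measure 114 mm over their backs; the gripper's body (76 mm by 85 mm) begins 54 mm behind the grasp point. The pads swing forward as they close: fully open they stand 13 mm farther back than shut.
Start: joints at [-0.07, 0.521, -0.036, 1.599, 0.021, 1.021, -0.113], TCP at [0.625, -0, 0.245] pointing down, gripper open.
Joint ranges: [-2.91, 2.91], [-0.3, 2.13], [-1.5, 1.42], [0.17, 2.43], [-1.26, 4.41], [0.16, 1.93], [-2.52, 2.52]. Speed limits (rad/s): [1.89, 1.89, 2.39, 2.39, 3.01, 3.01, 3.01].

## Interface

Orientations are given as [roll, pitch, yaw] about the fixed x, y, z axes, in that order (R = Rz(yaw) Ry(pitch) Rx(roll)).
In Python, from workcell import env gives the robot as it stands.
- The arm moves only by the tool jog_arm, never from a script. Its arguments are lists of equal length, an entry for each row: "travel": the shift along the world's x, y, z in cm, a list of three; "roll": the turn about the world's z in degrees. A call has 1 to 20 rows; each row is the pose to reach, as a shift and turn from the pose commanded when the call began; what a row does not reach only later rows make up. A row lasts 1/8 s, in which the tool goes at most 62.5 mm and 10.7 degrees, less where a joint would pass 70% of its speed; a pose out of reach is approached as far as the arm can. A call with a gripper value outside its range is refused whole. "fingers" is the finger opening in cm, from 0 to 8.54, set as the call begins (left out, the last holds). The fingers move at their own pace and stop on an object; "force" is the grip in N (left out, the last holds). Time passes only in rows, so rows that repeat a pose let the fingers close. It gives the time, the measured TCP pose, the force and the opening at its end, in the units of the state.
- env.get_state(): the state, without advancing time (a new reading comes with each control period).
- env.read_camera(name): name is "scene" or "side" or "wrist"; returns a dict with "frame" (480x640x3 uint8, blue, green, red), "mtx" (3x3 intrinsics, pixels), "extrinsics" (4x4, takes a point from camera to world coordinates); the wrist camera has in their place "tool_from_camera" (4x4, takes a point from camera to tool coordinates, whose origin is the TCP and whose axes are the flange's). Camera axes: x right, y down, z forward; pixel columns grow to the right and rows downward; lengths in m; the calibration is good to about 2 mm. A picture is of the moment at which its call begins: read the wrist's pose just before it. There is no depth.
- env.hand_in(): hands the job in, once; it reports no verdict.
Trained networks look in a picture, given as the dict that the camera call returned (one of the last four; its "shot" number tells which), for a name from the list of things; names that differ only in an ending like _2 or _b are one class to them, and where a whole thing is asked for, a point or a joint stands for the part that bears it (a point fixed in the world has none). Each returns a list of dicts, best first, with "p" (0 to 1); they miss things now and then, are a little off and sometimes report something else, mostly with a low value. They report only what shows in the picture. A call takes as long as a camera call.
- env.look_for(picture, name): "at" ([x, y, z] in m, in world coordinates, good to about 4 mm: the middle of the surface that is visible of it).
- env.outline_of(picture, name): "mask" (480x640 bool, what is visible of it).
- env.pinpoint(picture, name): "at" ([x, y, z] in m, in world coordinates, good to about 4 mm: a listed point, or the origin of a listed thing).
The state is a dict: "clock": time; "joint_positions": joint angles; "qd": joint speeds; "effort": joint torques, N m; "tcp_pos": TCP position; "tool_rot": TCP orientation; "ft_force": force on the tool from outside, world axes, zero at the start; "moment": the same for the moment, N m; "gripper_width": finger opening in m.
Only numpy, scipy, OpenCV 4.12 (cv2) and the standard library are available. Lean on these libraries where they do the work, as an engineer would, in place of code of your own. Each camera call takes 0.05 s, during which the arm holds its last target.

## Working session

There is one attempt and no reset: what is moved stays moved. The work goes in short steps, Python scripts to look and compute and a tool call to move; the robot and the scene stay as the last step left them, time stands still between calls to the robot, and variables do not carry over. Pictures are saved under pics/ and viewed, and the job is handed in when it is done.

Besides the shell and the picture viewer there is one more tool, called after ">>>" by a JSON object that holds its "op" and its "data", one argument or row to a line. jog_arm: Moves the arm, as the interface text tells. Its arguments: {"type":"object","properties":{"travel":{"type":"array"},"roll":{"type":"array"},"fingers":{"type":"number"},"force":{"type":"number"}},"required":["travel","roll"]}

```bash
mkdir -p pics; cat > h.py <<'E'
from workcell import env
import numpy as np, cv2
def st():
    s=env.get_state(); print({k:np.round(np.array(s[k]),4).tolist() for k in ['clock','tcp_pos','tool_rot','ft_force','gripper_width','joint_positions']}); return s
E
python3 - <<'E'
from h import *
st()
for c in ['scene','side','wrist']:
    p=env.read_camera(c); cv2.imwrite(f'pics/{c}0.png',p['frame'])
    print(c)
    for n in ['reset_console','guard_front','key_left_top','key_right_top','square_key_top','vial','steel_post','hex_key']:
        r=env.pinpoint(p,n); print(n,[(np.round(d['at'],4).tolist(),round(d['p'],2)) for d in r[:2]])
st()
E
```

```text
{'clock': 0.0, 'tcp_pos': [0.6247, -0.0001, 0.2448], 'tool_rot': [-3.1405, 0.0001, 1.5708], 'ft_force': [-0.3158, -0.0088, 1.1379], 'gripper_width': 0.0856, 'joint_positions': [-0.0702, 0.522, -0.0363, 1.6, 0.0212, 1.0211, -0.1128]}
scene
reset_console [([0.5487, 0.2068, 0.0031], 0.9)]
guard_front [([0.5182, 0.2444, 0.0586], 0.56)]
key_left_top [([0.5422, 0.2738, 0.0436], 0.48)]
key_right_top [([0.5313, 0.2226, 0.0449], 0.41)]
square_key_top [([0.5168, 0.1448, 0.0457], 0.63)]
vial [([0.4699, 0.0768, 0.0016], 0.59)]
steel_post [([0.5836, 0.3434, -0.0022], 0.67)]
hex_key [([0.4324, 0.196, 0.0041], 0.65)]
side
reset_console [([0.5462, 0.2032, -0.0013], 0.58)]
guard_front [([0.5185, 0.2462, 0.0653], 0.64)]
key_left_top []
key_right_top []
square_key_top [([0.5203, 0.1474, 0.0429], 0.59)]
vial [([0.4727, 0.0764, -0.0012], 0.68)]
steel_post []
hex_key [([0.4319, 0.1978, 0.0016], 0.45)]
wrist
reset_console []
guard_front []
key_left_top []
key_right_top []
square_key_top [([0.5192, 0.146, 0.0446], 0.6)]
vial [([0.4713, 0.0758, -0.0001], 0.76)]
steel_post []
hex_key []
{'clock': 1.35, 'tcp_pos': [0.625, -0.0, 0.2452], 'tool_rot': [-3.1415, -0.0, 1.5708], 'ft_force': [0.0144, 0.3653, -0.1058], 'gripper_width': 0.0854, 'joint_positions': [-0.0702, 0.5215, -0.0363, 1.5995, 0.0212, 1.0211, -0.1128]}
```

View images.

View pics/scene0.png

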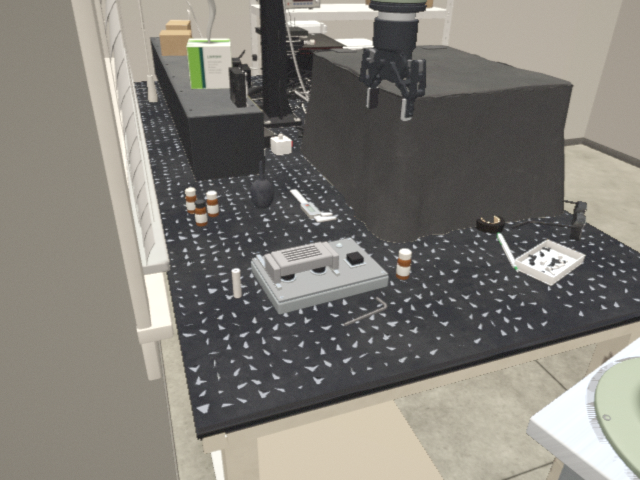

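View pics/side0.png

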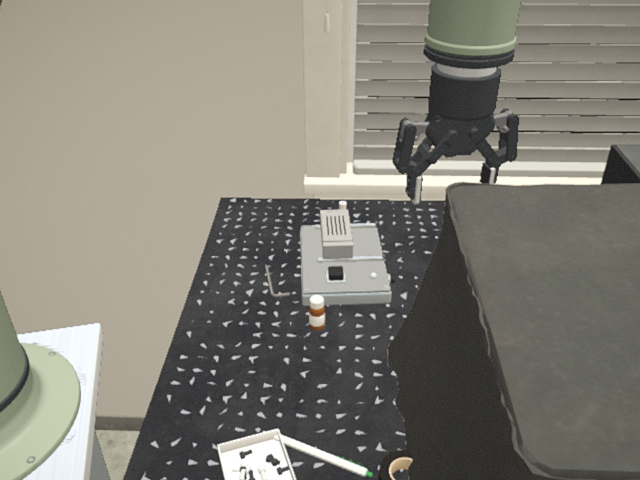

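View pics/wrist0.png

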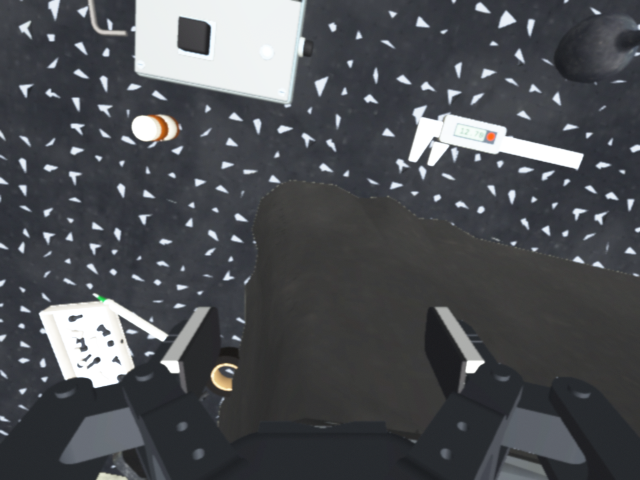

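>>> {"op": "jog_arm", "data": {
  "travel": [
    [0,3,2],
    [-2,8,2],
    [-5,13,2],
    [-8,18,2],
    [-12,22,2],
    [-15,25,2],
    [-17,25,2],
    [-17,25,2],
    [-17,25,2],
    [-17,25,2],
    [-17,25,2],
    [-17,25,2]
  ],
  "roll": [0,-10,-20,-30,-40,-50,-60,-70,-80,-90,-101,-101],
  "fingers": 4.5
}}

```text
clock: 2.85
tcp_pos: [0.4549, 0.2501, 0.2653]
tool_rot: [3.142, -0.0, -0.191]
ft_force: [0.6, 0.6, 0.1]
gripper_width: 0.0451
```

```bash
python3 - <<'E'
from h import *
st(); print(env.tips_ahead)
for c in ['wrist','side','scene']:
    p=env.read_camera(c); cv2.imwrite(f'pics/{c}1.png',p['frame'])
    if c=='wrist': print(np.round(p['tool_from_camera'],3).tolist(), np.round(p['mtx'],1).tolist())
    print(c)
    for n in ['reset_console','guard_front','key_left_top','key_right_top','square_key_top']:
        r=env.pinpoint(p,n); print(n,[(np.round(d['at'],4).tolist(),round(d['p'],2)) for d in r[:2]])
st()
E
```

```text
{'clock': 2.85, 'tcp_pos': [0.4549, 0.2501, 0.2653], 'tool_rot': [3.1415, -0.0001, -0.191], 'ft_force': [0.5997, 0.5744, 0.0678], 'gripper_width': 0.0451, 'joint_positions': [-0.8347, 0.3399, 0.2805, 1.8649, -0.1134, 0.9521, -2.2654]}
0.014
[[0.0, -0.95, -0.313, 0.081], [1.0, 0.0, 0.0, -0.001], [0.0, -0.313, 0.95, -0.128], [0.0, 0.0, 0.0, 1.0]] [[357.2, 0.0, 322.1], [0.0, 357.2, 239.5], [0.0, 0.0, 1.0]]
wrist
reset_console [([0.5458, 0.2072, 0.0009], 0.88)]
guard_front []
key_left_top []
key_right_top []
square_key_top [([0.5191, 0.147, 0.0471], 0.75)]
side
reset_console [([0.5457, 0.2047, -0.0018], 0.76)]
guard_front [([0.5172, 0.2461, 0.0647], 0.94)]
key_left_top []
key_right_top [([0.5449, 0.2047, -0.0034], 0.64)]
square_key_top [([0.5208, 0.1461, 0.0433], 0.58)]
scene
reset_console [([0.547, 0.205, 0.0013], 0.83)]
guard_front [([0.5177, 0.2435, 0.0591], 0.85)]
key_left_top [([0.5412, 0.2735, 0.042], 0.55)]
key_right_top [([0.5307, 0.2194, 0.0419], 0.42)]
square_key_top [([0.5161, 0.1466, 0.0413], 0.47)]
{'clock': 3.75, 'tcp_pos': [0.455, 0.25, 0.2653], 'tool_rot': [-3.1415, 0.0, -0.192], 'ft_force': [-0.4375, -0.388, 0.4137], 'gripper_width': 0.045, 'joint_positions': [-0.8339, 0.3399, 0.28, 1.865, -0.1134, 0.952, -2.2659]}
```

View pics/wrist1.png

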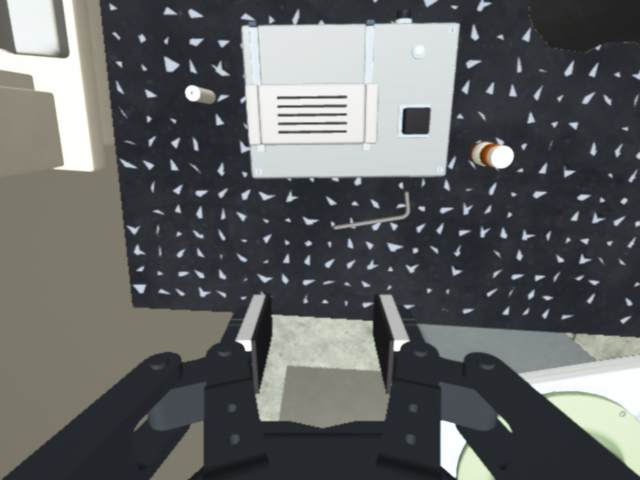

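View pics/scene1.png

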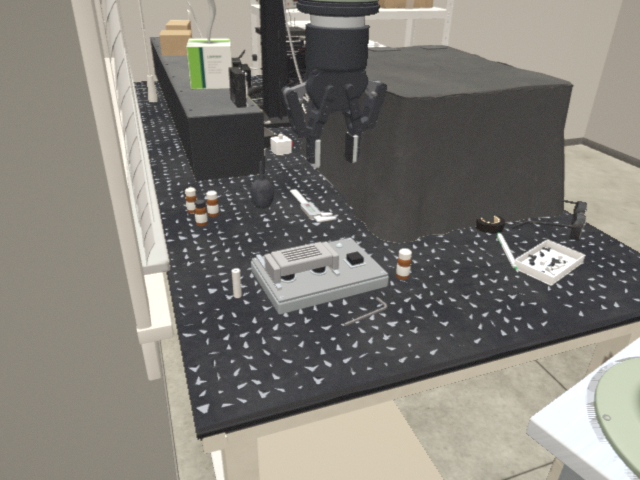

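```bash
cat >> h.py <<'E'
T=np.array([[0.0, -0.95, -0.313, 0.081], [1.0, 0.0, 0.0, -0.001], [0.0, -0.313, 0.95, -0.128],[0,0,0,1]])
from scipy.spatial.transform import Rotation as Ro
def ray(uv,z,T,K,pos,rpy):
    R=Ro.from_euler('xyz',rpy).as_matrix()
    d=R@T[:3,:3]@np.linalg.solve(K,np.r_[uv,1]); o=R@T[:3,3]+pos
    return o+d*(z-o[2])/d[2]
E
python3 - <<'E'
from h import *
K=np.array([[357.2,0,322.1],[0,357.2,239.5],[0,0,1]])
pos=np.array([.455,.25,.2653]); rpy=[np.pi,0,-.1915]
P={}
for n,uv,z in [('FL',(252,178),.03),('FR',(449,178),.03),('BL',(243,25),.03),('BR',(459,25),.03),('sq',(416,121),.045),('gL',(249,143),.068),('gR',(375,143),.068)]:
    P[n]=ray(uv,z,T,K,pos,rpy); print(n,P[n].round(4))
c=sum(P[k] for k in['FL','FR','BL','BR'])/4; print(c)
for a,b in [('FR','FL'),('BR','BL'),('gR','gL')]:
    d=P[a]-P[b]; print(np.hypot(*d[:2]), np.arctan2(d[0],-d[1])*-1)
for a,b in [('FL','BL'),('FR','BR')]:
    d=P[b]-P[a]; print(np.hypot(*d[:2]), np.arctan2(d[1],d[0]))
c=np.array([.5465,.2055]);y=-.192
ex=np.array([np.cos(y),np.sin(y)]);ey=np.array([-ex[1],ex[0]])
for n,q in [('prepush',(-74,35)),('atface',(-51,35)),('end',(3,35)),('keymid',(-15,35)),('gface',(-40,35)),('sq',(-15,-62))]: print(n,(c+ex*q[0]/1e3+ey*q[1]/1e3).round(4))
E
```

```text
FL [0.4951 0.3156 0.03  ]
FR [0.4571 0.1196 0.03  ]
BL [0.6289 0.2893 0.03  ]
BR [0.5921 0.0998 0.03  ]
sq [0.5189 0.1501 0.045 ]
gL [0.5296 0.3021 0.068 ]
gR [0.5085 0.1932 0.068 ]
[0.54331719 0.20608612 0.03      ]
0.1995878295376747 0.19149999999999998
0.1930552292433671 0.1915000000000001
0.11091438243567417 0.1914999999999997
0.1362818402863844 -0.19387234316479343
0.13642283821921256 -0.1459692129955574
prepush [0.4805 0.254 ]
atface [0.5031 0.2496]
end [0.5561 0.2393]
keymid [0.5385 0.2427]
gface [0.5139 0.2475]
sq [0.5199 0.1475]
```

>>> {"op": "jog_arm", "data": {
  "travel": [
    [1,0.2,-5],
    [2,0.4,-10],
    [2.4,0.4,-15],
    [2.4,0.4,-19.8],
    [2.4,0.4,-19.8],
    [2.4,0.4,-19.8]
  ],
  "roll": [0,0,0,0,0,0]
}}

```text
clock: 4.5
tcp_pos: [0.4797, 0.2542, 0.0689]
tool_rot: [-3.141, -0.001, -0.192]
ft_force: [1.7, 0.9, 0.7]
gripper_width: 0.045
```

```bash
python3 - <<'E'
from h import *
st()
for c in ['wrist','side']:
    p=env.read_camera(c); cv2.imwrite(f'pics/{c}2.png',p['frame'])
    for n in ['guard_front']:
        r=env.pinpoint(p,n); print(n,[(np.round(d['at'],4).tolist(),round(d['p'],2)) for d in r[:2]])
a=cv2.imread('pics/wrist2.png'); b=cv2.imread('pics/side2.png')
b=cv2.resize(b[130:330,230:500],None,fx=2.2,fy=2.2)
cv2.imwrite('pics/side2c.png',b)
E
```

```text
{'clock': 4.5, 'tcp_pos': [0.4797, 0.2542, 0.0689], 'tool_rot': [-3.1407, -0.0011, -0.1922], 'ft_force': [1.6778, 0.9468, 0.7261], 'gripper_width': 0.045, 'joint_positions': [-0.7326, 0.6628, 0.1888, 1.9523, -0.2245, 0.545, -2.1535]}
guard_front [([0.5172, 0.2503, 0.0632], 0.98)]
guard_front [([0.5199, 0.2458, 0.0624], 0.63)]
```

View pics/wrist2.png

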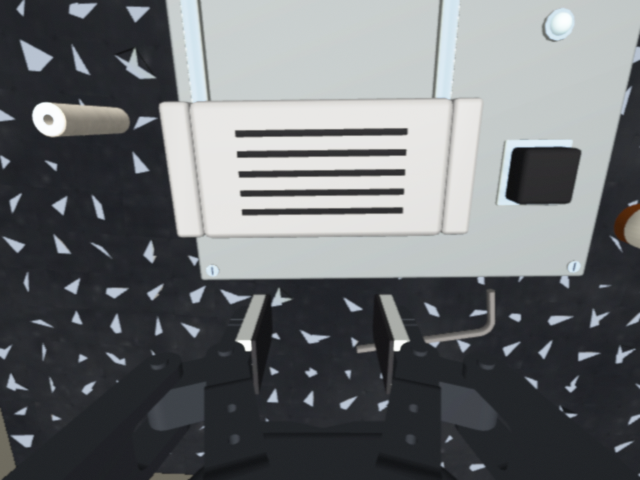

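View pics/side2c.png

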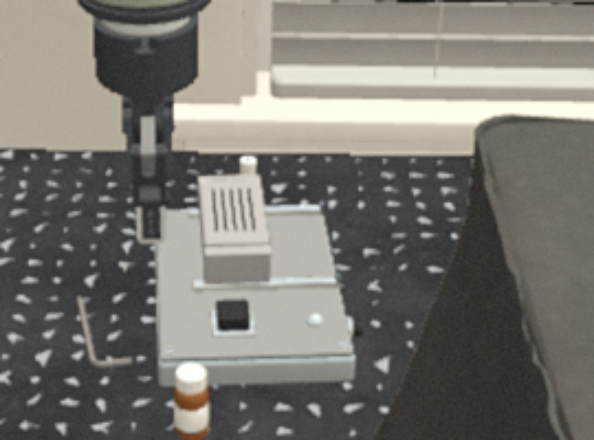

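>>> {"op": "jog_arm", "data": {
  "travel": [
    [1,-0.2,-0.1],
    [2,-0.4,-0.1],
    [2.6,-0.5,-0.1],
    [3.2,-0.62,-0.1],
    [3.8,-0.74,-0.1],
    [4.4,-0.86,-0.1],
    [5,-0.97,-0.1],
    [5.6,-1.09,-0.1],
    [6.2,-1.2,-0.1],
    [6.8,-1.32,-0.1],
    [7.2,-1.4,-0.1],
    [7.2,-1.4,-0.1]
  ],
  "roll": [0,0,0,0,0,0,0,0,0,0,0,0]
}}

```text
clock: 6.2
tcp_pos: [0.5514, 0.2396, 0.0663]
tool_rot: [3.141, -0.0, -0.193]
ft_force: [-0.4, 0.9, -0.7]
gripper_width: 0.0452
```

```bash
python3 - <<'E'
from h import *
st()
for c in ['wrist','side']:
    p=env.read_camera(c); cv2.imwrite(f'pics/{c}3.png',p['frame'])
    for n in ['guard_front','key_left_top','key_right_top']:
        r=env.pinpoint(p,n); print(n,[(np.round(d['at'],4).tolist(),round(d['p'],2)) for d in r[:2]])
E
```

```text
{'clock': 6.2, 'tcp_pos': [0.5514, 0.2396, 0.0663], 'tool_rot': [3.1415, -0.0005, -0.1926], 'ft_force': [-0.4333, 0.883, -0.7359], 'gripper_width': 0.0452, 'joint_positions': [-0.6377, 0.7319, 0.1894, 1.7956, -0.2134, 0.6337, -2.0866]}
guard_front [([0.5657, 0.2389, 0.0619], 0.76), ([0.5196, 0.1473, 0.0437], 0.23)]
key_left_top [([0.5409, 0.2727, 0.0477], 0.72)]
key_right_top [([0.5297, 0.2121, 0.0474], 0.58)]
guard_front [([0.5645, 0.2382, 0.0622], 0.83)]
key_left_top [([0.5408, 0.2687, 0.0462], 0.45)]
key_right_top [([0.5312, 0.2146, 0.0432], 0.48)]
```

View pics/wrist3.png

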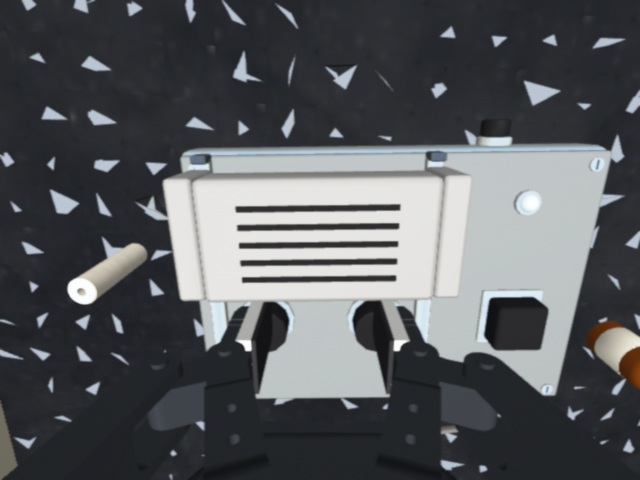

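View pics/side3.png

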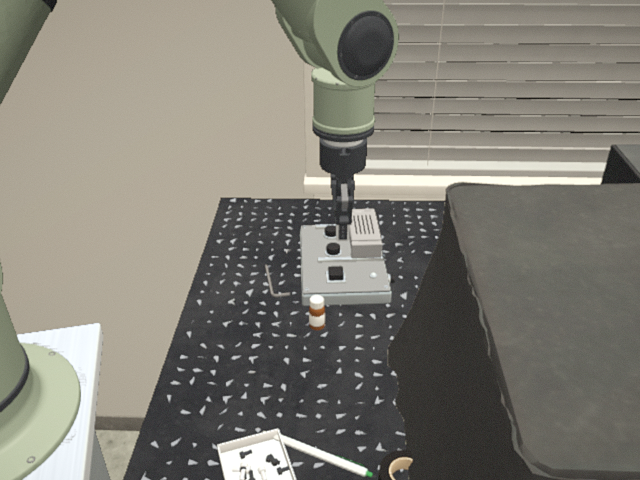

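>>> {"op": "jog_arm", "data": {
  "travel": [
    [0.3,-0.06,0],
    [0.6,-0.12,0],
    [0.6,-0.12,0]
  ],
  "roll": [0,0,0]
}}

```text
clock: 6.98
tcp_pos: [0.5535, 0.2397, 0.066]
tool_rot: [3.14, 0.007, -0.19]
ft_force: [-24.2, 2.7, 17.8]
gripper_width: 0.0447
```

>>> {"op": "jog_arm", "data": {
  "travel": [
    [0.2,-0.04,0],
    [0.4,-0.08,0],
    [0.4,-0.08,0]
  ],
  "roll": [0,0,0]
}}

```text
clock: 7.35
tcp_pos: [0.5539, 0.2397, 0.0658]
tool_rot: [3.139, 0.014, -0.189]
ft_force: [-48.6, 3.6, 35.9]
gripper_width: 0.0451
```

>>> {"op": "jog_arm", "data": {
  "travel": [
    [-0.8,0.16,0],
    [-1.6,0.32,0.2],
    [-2.5,0.5,0.3],
    [-2.5,0.5,0.3],
    [-2.5,0.5,0.3]
  ],
  "roll": [0,0,0,0,0]
}}

```text
clock: 7.98
tcp_pos: [0.5363, 0.2429, 0.0694]
tool_rot: [-3.141, -0.0, -0.192]
ft_force: [-0.7, 0.1, 0.2]
gripper_width: 0.0453
```

```bash
python3 - <<'E'
from h import *
st()
for c in ['wrist','side','scene']:
    p=env.read_camera(c); cv2.imwrite(f'pics/{c}4.png',p['frame'])
    for n in ['guard_front','key_left_top','key_right_top']:
        r=env.pinpoint(p,n); print(n,[(np.round(d['at'],4).tolist(),round(d['p'],2)) for d in r[:2]])
b=cv2.resize(cv2.imread('pics/scene4.png')[130:330,220:420],None,fx=3,fy=3,interpolation=cv2.INTER_CUBIC)
cv2.imwrite('pics/scene4c.png',b)
E
```

```text
{'clock': 7.975, 'tcp_pos': [0.5363, 0.2429, 0.0694], 'tool_rot': [-3.1415, -0.0004, -0.1921], 'ft_force': [-0.7233, 0.0758, 0.1679], 'gripper_width': 0.0453, 'joint_positions': [-0.6575, 0.7128, 0.1903, 1.829, -0.2145, 0.6193, -2.1002]}
guard_front [([0.567, 0.2412, 0.061], 0.63)]
key_left_top [([0.5382, 0.2693, 0.0463], 0.59)]
key_right_top [([0.5313, 0.2121, 0.0469], 0.61)]
guard_front [([0.5641, 0.2378, 0.0635], 0.72)]
key_left_top []
key_right_top [([0.5303, 0.2153, 0.0428], 0.6)]
guard_front [([0.5652, 0.2343, 0.0584], 0.73)]
key_left_top [([0.5417, 0.2742, 0.0421], 0.64)]
key_right_top [([0.533, 0.2216, 0.0463], 0.59)]
```

View pics/wrist4.png

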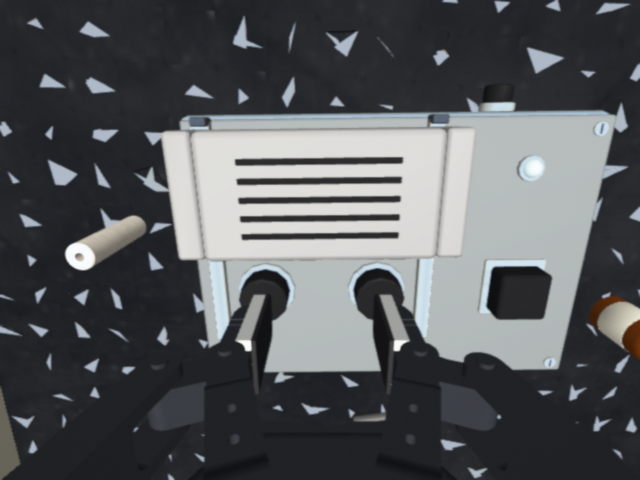

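View pics/scene4c.png

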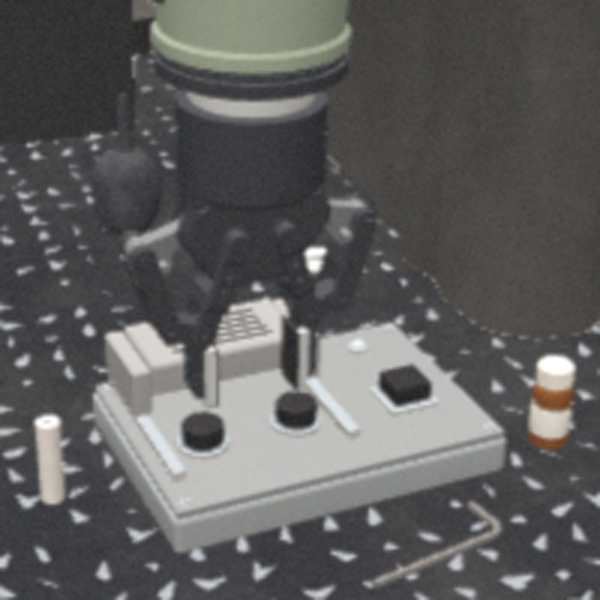

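```bash
python3 - <<'E'
from h import *
K=np.array([[357.2,0,322.1],[0,357.2,239.5],[0,0,1]])
pos=np.array([.5363,.2429,.0694]); rpy=[np.pi,0,-.192]
R=Ro.from_euler('xyz',rpy).as_matrix()
for uv,z in [((266,291),.033),((376.5,291),.033),((266,288),.045),((376,288),.045)]:
    w=ray(uv,z,T,K,pos,rpy); print(w.round(4),(R.T@(w-pos)).round(4))
E
```

```text
[0.5412 0.272  0.033 ] [-0.0008 -0.0295  0.0364]
[0.5305 0.2169 0.033 ] [-0.0008  0.0267  0.0364]
[0.5482 0.2685 0.045 ] [ 0.0068 -0.0274  0.0244]
[0.5383 0.2177 0.045 ] [0.0068 0.0243 0.0244]
```

```bash
python3 -c "
import cv2
a=cv2.imread('pics/wrist4.png')[240:400,200:440];cv2.imwrite('pics/w4c.png',cv2.resize(a,None,fx=3.2,fy=3.2,interpolation=cv2.INTER_CUBIC))"
```

```text
(no output)
```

View pics/w4c.png

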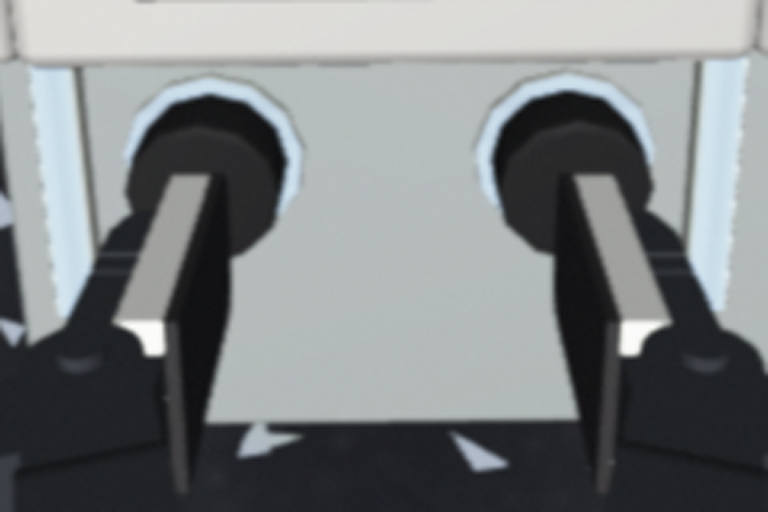

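>>> {"op": "jog_arm", "data": {
  "travel": [
    [0,0.1,0],
    [0,0.1,-0.4],
    [0,0.1,-0.8],
    [0,0.1,-1.2],
    [0,0.1,-1.5],
    [0,0.1,-1.7],
    [0,0.1,-1.7]
  ],
  "roll": [0,0,0,0,0,0,0],
  "fingers": 4.9
}}

```text
clock: 9.45
tcp_pos: [0.5359, 0.2439, 0.0523]
tool_rot: [3.142, 0.0, -0.192]
ft_force: [-1.0, -0.5, 6.6]
gripper_width: 0.0492
```

>>> {"op": "jog_arm", "data": {
  "travel": [
    [0,0,-0.2],
    [0,0,-0.4],
    [0,0,-0.5],
    [0,0,-0.5]
  ],
  "roll": [0,0,0,0]
}}

```text
clock: 9.95
tcp_pos: [0.536, 0.244, 0.0481]
tool_rot: [-3.141, 0.0, -0.192]
ft_force: [-6.4, -1.1, 19.5]
gripper_width: 0.0488
```

>>> {"op": "jog_arm", "data": {
  "travel": [
    [0,0,-0.05],
    [0,0,-0.05],
    [0,0,-0.05],
    [0,0,-0.05],
    [0,0,-0.05],
    [0,0,-0.05],
    [0,0,-0.05],
    [0,0,-0.05]
  ],
  "roll": [0,0,0,0,0,0,0,0]
}}

```text
clock: 10.95
tcp_pos: [0.536, 0.244, 0.048]
tool_rot: [-3.141, 0.0, -0.192]
ft_force: [-8.3, -3.6, 28.9]
gripper_width: 0.0494
```

```bash
python3 - <<'E'
from h import *
s=st(); print(s['moment'])
for c in ['wrist','side','scene']:
    p=env.read_camera(c); cv2.imwrite(f'pics/{c}5.png',p['frame'])
    for n in ['key_left_top','key_right_top']:
        r=env.pinpoint(p,n); print(n,[(np.round(d['at'],4).tolist(),round(d['p'],2)) for d in r[:2]])
b=cv2.resize(cv2.imread('pics/scene5.png')[220:320,230:410],None,fx=4,fy=4,interpolation=cv2.INTER_CUBIC)
cv2.imwrite('pics/scene5c.png',b)
a=cv2.imread('pics/wrist5.png')[200:400,180:460];cv2.imwrite('pics/w5c.png',cv2.resize(a,None,fx=2.8,fy=2.8,interpolation=cv2.INTER_CUBIC))
st()
E
```

```text
{'clock': 10.95, 'tcp_pos': [0.536, 0.244, 0.048], 'tool_rot': [-3.1411, 0.0001, -0.1922], 'ft_force': [-8.3111, -3.5857, 28.8712], 'gripper_width': 0.0494, 'joint_positions': [-0.6508, 0.7468, 0.1785, 1.8333, -0.2224, 0.5806, -2.0952]}
[-0.77295609  2.04669046  0.02477799]
key_left_top [([0.5384, 0.2703, 0.037], 0.8)]
key_right_top [([0.5284, 0.2123, 0.0371], 0.75)]
key_left_top []
key_right_top [([0.5309, 0.2151, 0.0356], 0.52)]
key_left_top [([0.5419, 0.2755, 0.0356], 0.62)]
key_right_top [([0.5329, 0.2232, 0.0374], 0.59)]
{'clock': 11.4, 'tcp_pos': [0.536, 0.2439, 0.048], 'tool_rot': [-3.1411, 0.0001, -0.1923], 'ft_force': [-9.7564, -3.4174, 28.1711], 'gripper_width': 0.0493, 'joint_positions': [-0.6507, 0.7468, 0.1786, 1.8333, -0.2225, 0.5807, -2.0952]}
```

View pics/scene5c.png

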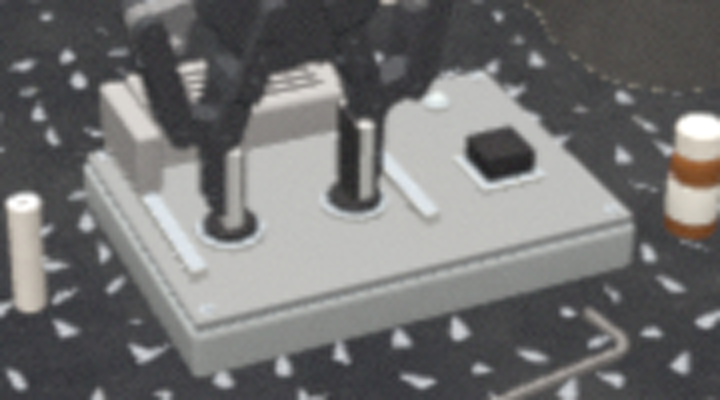

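View pics/w5c.png

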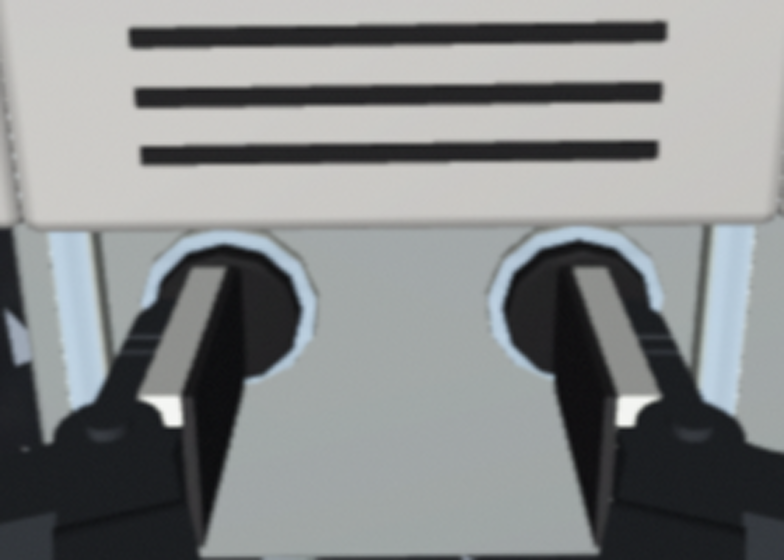

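>>> {"op": "jog_arm", "data": {
  "travel": [
    [0,0,0],
    [0,0,0],
    [0,0,0],
    [0,0,0],
    [0,0,0],
    [0,0,0],
    [0,0,0],
    [0,0,0],
    [0,0,0],
    [0,0,0],
    [0,0,0],
    [0,0,0],
    [0,0,0],
    [0,0,0],
    [0,0,0],
    [0,0,0],
    [0,0,0],
    [0,0,0]
  ],
  "roll": [0,0,0,0,0,0,0,0,0,0,0,0,0,0,0,0,0,0]
}}

```text
clock: 13.65
tcp_pos: [0.536, 0.244, 0.048]
tool_rot: [-3.141, 0.0, -0.192]
ft_force: [-8.2, -3.6, 27.7]
gripper_width: 0.0488
```

>>> {"op": "jog_arm", "data": {
  "travel": [
    [0,0,0.8],
    [0,0,2],
    [0,0,5],
    [0,0,10],
    [0,0,15],
    [-4,1,18],
    [-8,1,18],
    [-8,1,18],
    [-8,1,18]
  ],
  "roll": [0,0,0,0,0,0,0,0,0]
}}

```text
clock: 14.78
tcp_pos: [0.4565, 0.2541, 0.2272]
tool_rot: [-3.141, -0.001, -0.192]
ft_force: [-0.3, 0.6, 0.3]
gripper_width: 0.0491
```

```bash
python3 - <<'E'
from h import *
st()
for c in ['wrist','side','scene']:
    p=env.read_camera(c); cv2.imwrite(f'pics/{c}6.png',p['frame']); print(c)
    for n in ['guard_front','key_left_top','key_right_top','square_key_top','vial','steel_post','hex_key']:
        r=env.pinpoint(p,n); print(n,[(np.round(d['at'],4).tolist(),round(d['p'],2)) for d in r[:1]])
st()
E
```

```text
{'clock': 14.775, 'tcp_pos': [0.4565, 0.2541, 0.2272], 'tool_rot': [-3.1411, -0.0007, -0.1919], 'ft_force': [-0.261, 0.5819, 0.2975], 'gripper_width': 0.0491, 'joint_positions': [-0.8231, 0.3922, 0.2643, 1.8999, -0.1314, 0.8653, -2.2553]}
wrist
guard_front [([0.5667, 0.2415, 0.0599], 0.95)]
key_left_top [([0.5392, 0.2712, 0.0446], 0.75)]
key_right_top [([0.5285, 0.2124, 0.0455], 0.62)]
square_key_top [([0.5185, 0.1472, 0.0446], 0.67)]
vial [([0.4715, 0.0739, 0.0018], 0.76)]
steel_post [([0.5759, 0.3455, -0.0014], 0.93)]
hex_key [([0.4304, 0.1987, -0.0007], 0.76)]
side
guard_front [([0.5671, 0.2372, 0.0586], 0.56)]
key_left_top [([0.5394, 0.272, 0.0469], 0.55)]
key_right_top [([0.5315, 0.2174, 0.0431], 0.68)]
square_key_top [([0.5214, 0.1503, 0.0475], 0.64)]
vial []
steel_post [([0.5803, 0.3429, -0.0025], 0.52)]
hex_key [([0.4332, 0.2006, 0.002], 0.46)]
scene
guard_front [([0.5662, 0.2351, 0.0562], 0.57)]
key_left_top [([0.5427, 0.2741, 0.0438], 0.64)]
key_right_top [([0.5309, 0.2191, 0.0433], 0.53)]
square_key_top [([0.5165, 0.1461, 0.043], 0.66)]
vial [([0.4736, 0.076, 0.0023], 0.82)]
steel_post [([0.5812, 0.3463, -0.001], 0.69)]
hex_key [([0.4317, 0.1982, 0.0036], 0.6)]
{'clock': 15.975, 'tcp_pos': [0.456, 0.254, 0.2268], 'tool_rot': [-3.1415, -0.0001, -0.1921], 'ft_force': [0.3402, -1.0277, 0.5249], 'gripper_width': 0.0489, 'joint_positions': [-0.8231, 0.3922, 0.264, 1.9008, -0.1315, 0.865, -2.2556]}
```

View pics/wrist6.png

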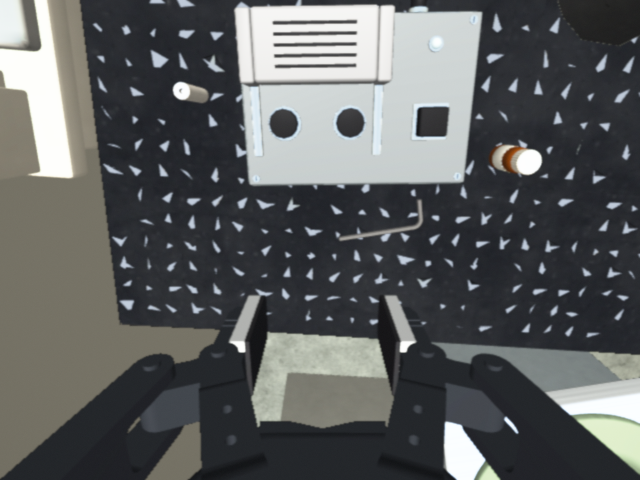

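View pics/scene6.png

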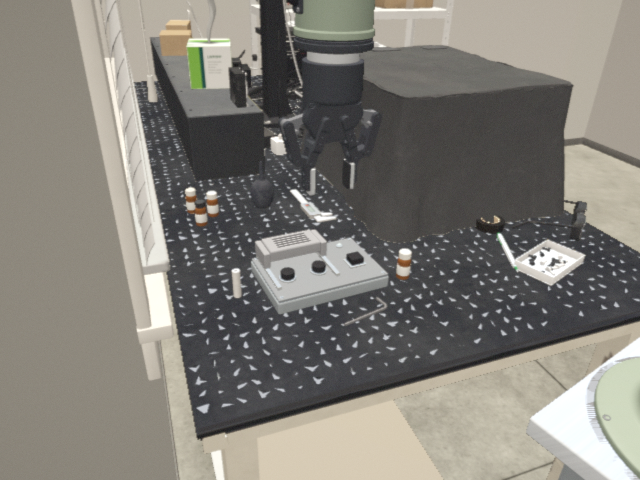

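```bash
python3 -c "
from workcell import env
print(env.hand_in())"
```

```text
the job is handed in; nothing more can be done
None
```

The interlock reset was carried out in the order asked and handed in at about 16 s of the 48 s allowed. The hand-in reports no verdict.

- **Guard:** I pushed it straight back until it hit its stop. The last pictures put its front face about 13 mm behind the console centre; fully back would be 14 mm, which agrees within the camera error.
- **Round keys:** I pressed both together, one fingertip on each, at about 20 to 29 N in total (10 N is enough to bottom both). I held them about 3.7 s, and while held the key tops measured about 37 mm above the bench, which is fully down. After release both read about 45 mm, which is fully up.
- **Left alone:** The square key was not touched. The vial, post and hex key appear where they were, within the measurement scatter of a few millimetres.
- **At the end:** The arm was clear of everything and the wrist force was near zero.

**Stop contact:** I pushed harder than needed against the guard stop. The wrist force reached about 49 N sideways and 36 N vertically, applied through the fingertips. That is under the 120 N wrist limit, and the 40 N limit is for the arm or gripper body; I saw neither touch anything.

**Disagreements:** The side camera missed the left key in the picture taken while both were pressed, so that reading rests on the wrist and scene cameras. Key positions differed between cameras by up to about 10 mm sideways, so I aimed using the key rings seen in the wrist picture.

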